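Gather the sample pellets at the red end of a covered dish and take off the lid

ROBOT

A 6-joint arm with a two-finger parallel gripper is mounted at the origin on a cart in front of the work surface, level with it; the furniture and walls round the work are solid. World frame = base frame: x ahead of the robot, y to its left, z up, the work surface at z = 0. Lengths are in mm, angles in rad, forces in N, time in s.
With the tool pointing down it reaches from about 400 to 925 mm from the base axis. Payload 12.5 kg.
Tool frame: the origin (TCP) lies midway between the tips of the shut fingers; the grasp point (between the pads) lies 19 mm behind it; z points along the fingers, y is the line along which they close (so a half turn about z gives the same grasp; the last joint's range is limited). The gripper opens to 95 mm and grips with 3 to 60 N. Pads are 20 mm wide; open, the fingers measure 119 mm over their backs; the gripper's body (75 mm by 180 mm) begins 59 mm behind the grasp point.
Start: joints at [-1.442, 0.491, 1.559, -0, 1.092, -0.106], TCP at [145.427, -607.863, 214.661] pointing down, gripper open.
Joint ranges: [-3.1, 3.1], [-0.84, 2.19], [0.05, 2.79], [-1.13, 4.28], [0.06, 2.93], [-2.69, 2.69]. Speed limits (rad/s): [2.22, 2.22, 2.79, 3.14, 3.14, 3.14].

INTERFACE

Orientations are given as [roll, pitch, yaw] about the fixed x, y, z axes, in that order (R = Rz(yaw) Ry(pitch) Rx(roll)).
In Python, from cell import * gives the robot as it stands. The module is installed in compiled form; this text tells all that it offers.
- The arm moves only by the tool arm_command, never from a script. Its arguments are lists of equal length, an entry for each row: "delta_pos": the shift along the world's x, y, z in units of 250 mm (1.0 is 250 mm), a list of three; "delta_rot": the turn, a rotation vector about the world's x, y, z in units of 90 degrees (1.0 is 90 degrees), a list of three; "claw": the closure, from 0 (fully open) to 1 (shut). In form: {"delta_pos": [[tx, ty, tz], ...], "delta_rot": [[wx, wy, wz], ...], "claw": [claw, ...]}. A call has exactly 5 rows; each row is the pose to reach, as a shift and turn from the pose commanded when the call began; what a row does not reach only later rows make up. A row lasts 1/12 s, in which the tool goes at most 41.7 mm and 7.16 degrees, less where a joint would pass 70% of its speed; a pose out of reach is approached as far as the arm can. A call with a number of a shift or a turn outside -1 to 1 is refused whole. A call with a gripper value outside its range is refused whole. The fingers move at their own pace and stop on an object; the grip force is fixed at half the most. Time passes only in rows, so rows that repeat a pose let the fingers close, or fill a call up. It gives the time, the measured TCP pose, the force, the opening and the grip force at its end, in the units of the state.
- state(): the state, without advancing time (a new reading comes with each control period).
- read_camera(name): name is "scene" or "top" or "wrist"; returns the picture (420x560x3 uint8, red, green, blue); there is no depth.
- calibration(name): a dict with "camera_matrix" (3x3 intrinsics, pixels), "T" (4x4, takes a point from camera to world coordinates). Camera axes: x right, y down, z forward; pixel columns grow to the right and rows downward; lengths in mm; the calibration is good to about 2 mm. A picture is of the moment at which its call begins: read the wrist's pose just before it. calibration takes no time and is no camera call; for the wrist camera it gives the pose at the moment of the call.
- job_done(): hands the job in; it is judged then, once.
The state is a dict: "t": time; "joints": joint angles; "qvel": joint speeds; "tau": joint torques, N m; "eef_pos": TCP position; "tcp_rot": TCP orientation; "ft_force": force on the tool from outside, world axes, zero at the start; "moment": the same for the moment, N m; "opening": opening from 0.0 (shut) to 1.0 (fully open); "grip_force": force on a finger pad.
Only numpy, scipy, OpenCV 4.12 (cv2) and the standard library are available. Lean on these libraries where they do the work, as an engineer would, in place of code of your own. Each camera call takes 0.05 s, during which the arm holds its last target. There are 200 camera calls.

TASK

Pick up the covered steel dish, keep its loose lid on and tilt it so that all four blue pellets slide into its red half, then set it down level on the worktop with the lid still on and let go. After that take the lid by its knob and lay it, knob up, on the blue mat, so that the dish is left open with all the pellets on the red half. Drop nothing and leave the other things on the bench alone.

Things in the scene. Friction and masses are not known exactly. Their poses are not given: they have to be found in the camera images.
- dish: loose oblong open-topped steel dish, 130 mm long (x), 60 mm wide (y), 34 mm high, flat upright sides, walls and floor 4 mm thick, about 0.25 kg, lid on at the start. Origin: centre of its underside; z up. The +x half of its floor is red. Taken from above across the 60 mm width the fingers touch only the dish, as the lid is narrower.
- lid: clear flat plastic lid with a black knob, loose on the dish, 0.06 kg. Plate 126 x 56 x 3 mm; under it a rim 119 x 49 mm, 5 mm deep, plugs into the dish with 1.5 mm play a side and keeps the lid on at tilts to 40 degrees. Origin: centre of the rim's lower edge (29 mm above the dish's origin when seated); z up, plate top at z = 8 mm; x along the length.
- lid_knob (a point): middle of the lid's black knob, an upright cylinder 26 mm across and 22 mm high that runs from z = 8 to 30 mm in the lid's frame (this point is at z = 19 mm, on the lid's centre).
- red_end (a point): middle of the outer face of the dish's +x end wall, which carries a red patch, 17 mm above the underside: the end to tilt down.
- mat: thin blue plastic mat, 76 mm (x) by 150 mm (y), 2 mm thick, fixed to the worktop near its front edge, for the lid. Origin: centre of its underside. Behind it lie the low laptop board with the laptop (left) and the mouse pad (right).
- tip_box: blue pipette tip box with a clear cover, 87 x 122 x 67 mm, loose at the back right; a bystander. Origin: centre of its underside.
- tube_rack: empty white tube rack, 54 x 138 x 66 mm, loose at the back right; a bystander. Origin: centre of its underside.
- vial_red: red-capped glass sample vial, 22 mm across, 47 mm high, standing loose at the back; a bystander. Origin: centre of its underside.
- vial_green: green-capped glass sample vial, 22 mm across, 47 mm high, standing loose at the back; a bystander. Origin: centre of its underside.
- pellet_1: one of four smooth blue plastic pellets, flat discs 20 mm across, 8 mm thick, 15 g, lying on the dish's floor, at the start all in its bare half, seen through the lid. They slide once tilted by 9 to 14 degrees and stay put on a level floor; 30 degrees for a second is ample. Origin: centre of the underside.
- pellet_2: one of four smooth blue plastic pellets, flat discs 20 mm across, 8 mm thick, 15 g, lying on the dish's floor, at the start all in its bare half, seen through the lid. They slide once tilted by 9 to 14 degrees and stay put on a level floor; 30 degrees for a second is ample. Origin: centre of the underside.
- pellet_3: one of four smooth blue plastic pellets, flat discs 20 mm across, 8 mm thick, 15 g, lying on the dish's floor, at the start all in its bare half, seen through the lid. They slide once tilted by 9 to 14 degrees and stay put on a level floor; 30 degrees for a second is ample. Origin: centre of the underside.
- pellet_4: one of four smooth blue plastic pellets, flat discs 20 mm across, 8 mm thick, 15 g, lying on the dish's floor, at the start all in its bare half, seen through the lid. They slide once tilted by 9 to 14 degrees and stay put on a level floor; 30 degrees for a second is ample. Origin: centre of the underside.

How it is judged:
By the outcome, as a careful person would: the job done as asked, in the order asked, and still so for the second after the job is handed in, with the robot touching nothing.
It also fails if it takes over 58 s, if anything falls off the work surface, if the arm or the gripper's body presses on something with over 40 N, if the wrist force passes 120 N, or if a joint passes its speed limit or range.

## Working session

There is one attempt and no reset: what is moved stays moved. The work goes in short steps, Python scripts to look and compute and a tool call to move; the robot and the scene stay as the last step left them, time stands still between calls to the robot, and variables do not carry over. Pictures are saved under pics/ and viewed, at most 10 in all, crops included, and the job is handed in when it is done.

Besides the shell and the picture viewer there is one more tool, called after ">>>" in YAML: its name, and indented under it one key for each argument. arm_command: Moves the arm, as the interface text tells. Shifts and turns lie within -1 to 1; 1 stands for 250 mm of shift or 90 degrees of turn. Its arguments: {"type":"object","properties":{"delta_pos":{"type":"array"},"delta_rot":{"type":"array"},"claw":{"type":"array"}},"required":["delta_pos","delta_rot","claw"]}

```bash
mkdir -p pics; python3 - <<'E'
from cell import *
import cv2,numpy as np
a=read_camera("scene");b=read_camera("top")
for n,i in(("scene",a),("top",b)): cv2.imwrite(f"pics/{n}0.png",cv2.cvtColor(i,cv2.COLOR_RGB2BGR)); c=calibration(n); print(n,np.round(c["camera_matrix"],1).tolist(),np.round(c["T"],3).tolist())
print(state())
E
```

```text
scene [[466.5, 0.0, 280.0], [0.0, 466.5, 208.5], [0.0, 0.0, 1.0]] [[-0.838, -0.323, 0.44, 112.466], [-0.546, 0.471, -0.693, 642.068], [0.017, -0.821, -0.571, 685.878], [0.0, 0.0, 0.0, 1.0]]
top [[458.3, 0.0, 284.9], [0.0, 458.3, 205.1], [0.0, 0.0, 1.0]] [[-0.016, -0.995, 0.099, 466.563], [-1.0, 0.016, 0.001, -115.859], [-0.002, -0.099, -0.995, 1287.474], [0.0, 0.0, 0.0, 1.0]]
{'t': 0.1, 'joints': array([-1.44160172e+00,  4.91474152e-01,  1.55936911e+00, -2.04544843e-05,
        1.09170349e+00, -1.05598969e-01]), 'qvel': array([ 0.00088585, -0.00131855, -0.00110348,  0.00077825,  0.00132014,
       -0.00017202]), 'tau': array([ 3.18677012e-03, -6.13621759e+01, -2.58605450e+01,  6.93675689e-02,
        4.70268354e-02, -6.51581377e-05]), 'eef_pos': array([ 145.39246825, -607.64073886,  214.1424777 ]), 'tcp_rot': array([-3.14064196e+00, -8.25228773e-05,  2.34802972e-01]), 'ft_force': array([-0.65351063,  0.18475757, -0.56222858]), 'moment': array([-0.02152615,  0.01171122,  0.01182309]), 'grip_force': 0.0, 'opening': 1.0029940873478478}
```

View pics/scene0.png

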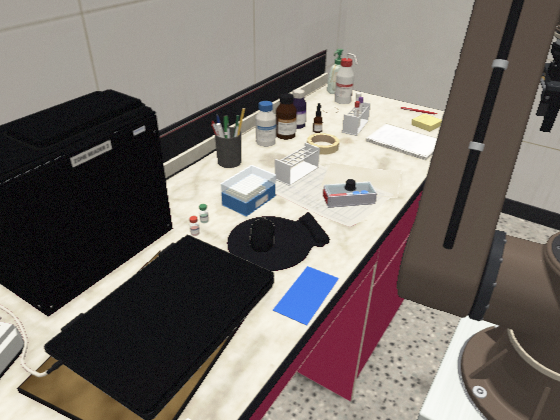

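View pics/top0.png

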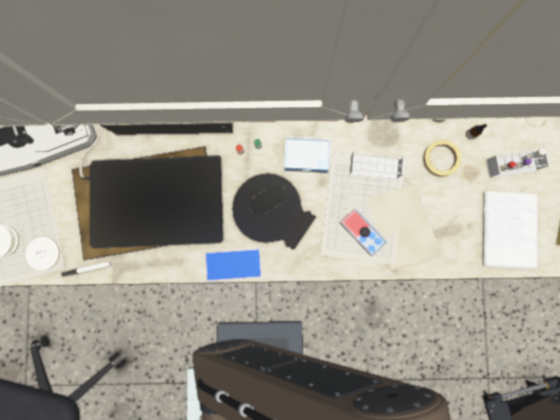

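The scene view shows the dish at about (349,194), its knob at (350,185) and the mat at (307,294). In the top view the dish is at (363,232) with its red end up-left, the knob is at (365,232) and the mat is at (233,264).

```bash
cat > h.py <<'E'
import cv2,numpy as np
def ray(c,p):
    K,T=np.array(c["camera_matrix"]),np.array(c["T"])
    d=T[:3,:3]@np.linalg.solve(K,[p[0],p[1],1.]); return T[:3,3],d/np.linalg.norm(d)
def plane(c,p,z):
    o,d=ray(c,p); return o+d*(z-o[2])/d[2]
def tri(c1,p1,c2,p2):
    o1,d1=ray(c1,p1);o2,d2=ray(c2,p2)
    s=np.linalg.lstsq(np.c_[d1,-d2],o2-o1,rcond=None)[0]
    a,b=o1+s[0]*d1,o2+s[1]*d2; return (a+b)/2,np.linalg.norm(a-b)
def mask(im,kind):
    r,g,b=[im[...,i].astype(int) for i in range(3)]
    m={"red":(r>150)&(g<110)&(b<110),"blue":(b>140)&(r<110)&(b-r>80),"black":(r<50)&(g<50)&(b<50)}[kind]
    return m.astype(np.uint8)
def blobs(im,kind,roi,amin=20):
    x0,y0,x1,y1=roi; m=np.zeros(im.shape[:2],np.uint8); m[y0:y1,x0:x1]=mask(im,kind)[y0:y1,x0:x1]
    n,l,s,c=cv2.connectedComponentsWithStats(m)
    return [(s[i,4],c[i].round(1),l==i) for i in range(1,n) if s[i,4]>=amin]
E
python3 - <<'E'
from h import *
from cell import calibration
ld=lambda n:cv2.cvtColor(cv2.imread(f"pics/{n}0.png"),cv2.COLOR_BGR2RGB)
S,T=ld("scene"),ld("top");cs,ct=calibration("scene"),calibration("top")
def mx(i,k,r):return max(blobs(i,k,r,5),key=lambda t:t[0])
ks=mx(S,"black",(330,172,370,200));kt=mx(T,"black",(340,205,390,258))
print("knob",ks[:2],kt[:2],tri(cs,ks[1],ct,kt[1]))
ms=mx(S,"blue",(265,255,345,330));mt=mx(T,"blue",(195,240,270,285))
print("mat",ms[:2],mt[:2],tri(cs,ms[1],ct,mt[1]))
cn=cv2.findContours(mt[2].astype(np.uint8),0,1)[0][0];r=cv2.boxPoints(cv2.minAreaRect(cn))
print([plane(ct,p,2).round() for p in r])
for k in("red","blue"):
  print(k,[(b[0],b[1],plane(ct,b[1],10).round()) for b in blobs(T,k,(330,200,395,262),5)])
cr=cv2.resize(T[195:270,320:400],None,fx=5,fy=5,interpolation=2);cs_=cv2.resize(S[165:225,305:395],None,fx=5,fy=5,interpolation=2)
h=max(cr.shape[0],cs_.shape[0]);cs_=cv2.copyMakeBorder(cs_,0,h-cs_.shape[0],0,0,0)
cv2.imwrite("pics/c.png",cv2.cvtColor(np.hstack([cr,cs_]),cv2.COLOR_RGB2BGR)[:, :800])
E
```

```text
Traceback (most recent call last):
ValueError: max() iterable argument is empty
```

```bash
sed -i 's/(r<50)&(g<50)&(b<50)/(r<80)\&(g<80)\&(b<80)/' h.py
python3 - <<'E'
from h import *
from cell import calibration
ld=lambda n:cv2.cvtColor(cv2.imread(f"pics/{n}0.png"),cv2.COLOR_BGR2RGB)
S,T=ld("scene"),ld("top");cs,ct=calibration("scene"),calibration("top")
cr=cv2.resize(T[195:270,320:400],None,fx=5,fy=5,interpolation=2);cs_=cv2.resize(S[165:225,315:395],None,fx=5,fy=5,interpolation=2)
h=max(cr.shape[0],cs_.shape[0]);cs_=cv2.copyMakeBorder(cs_,0,h-cs_.shape[0],0,0,0)
cv2.imwrite("pics/c.png",cv2.cvtColor(np.hstack([cr,cs_]),cv2.COLOR_RGB2BGR)[:, :800])
def mx(i,k,r):return max(blobs(i,k,r,3),key=lambda t:t[0],default=None)
ks=mx(S,"black",(330,172,370,200));kt=mx(T,"black",(340,205,390,258))
if ks and kt: print("knob",ks[:2],kt[:2],tri(cs,ks[1],ct,kt[1]))
else: print(ks and ks[:2],kt and kt[:2])
ms=mx(S,"blue",(265,255,345,330));mt=mx(T,"blue",(195,240,270,285))
print("mat",ms[:2],mt[:2],tri(cs,ms[1],ct,mt[1]))
cn=cv2.findContours(mt[2].astype(np.uint8),0,1)[0][0];r=cv2.boxPoints(cv2.minAreaRect(cn))
print([plane(ct,p,2).round() for p in r])
for k in("red","blue"):
  print(k,[(b[0],b[1],plane(ct,b[1],10).round()) for b in blobs(T,k,(330,200,395,262),5)])
E
```

```text
knob (np.int32(101), array([350. , 184.8])) (np.int32(21), array([363.4, 232.5])) (array([ 512.7860267 , -325.46328677,   48.10607728]), np.float64(1.2162183010651244))
mat (np.int32(1911), array([305.6, 295.1])) (np.int32(1281), array([232.7, 264.4])) (array([431.54628193,  34.10478547,  -4.85965956]), np.float64(1.2988544807012317))
[array([462., 106.,   2.]), array([469., -36.,   2.]), array([401., -41.,   2.]), array([393., 102.,   2.])]
red []
blue []
```

View pics/c.png

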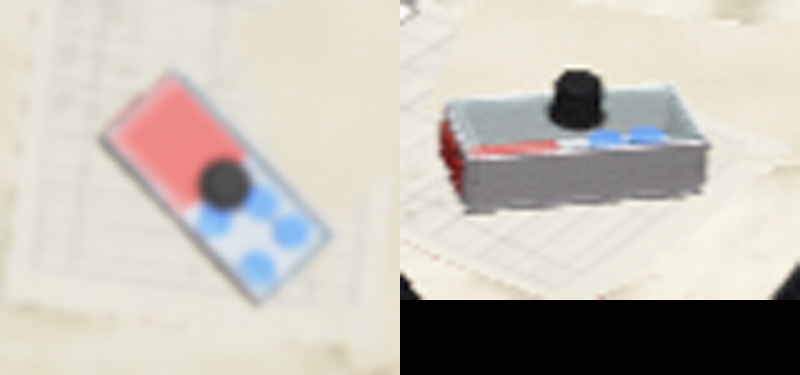

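The crop shows the closed dish: its top-view rim corners are at full-image pixels (354,209), (340,222), (372,256) and (386,242), red end up-left, pellets in the lower-right half. The triangulated knob height of 48 mm matches the expected value. I'll move over it now.

>>> arm_command:
  delta_pos:
    - [0.126,0.097,0]
    - [0.252,0.194,0]
    - [0.378,0.291,0]
    - [0.504,0.388,0]
    - [0.63,0.485,0]
  delta_rot:
    - [0,0,0.035]
    - [0,0,0.07]
    - [0,0,0.105]
    - [0,0,0.14]
    - [0,0,0.175]
  claw: [0,0,0,0,0]

```text
t: 0.52
eef_pos: [304.0, -485.2, 214.4]
tcp_rot: [-3.141, -0.0, 0.512]
ft_force: [1.5, -1.1, -0.9]
opening: 0.999
grip_force: 0.0
```

>>> arm_command:
  delta_pos:
    - [0.126,0.097,0]
    - [0.252,0.194,0]
    - [0.378,0.291,0]
    - [0.504,0.388,0]
    - [0.63,0.485,0]
  delta_rot:
    - [0,0,0.035]
    - [0,0,0.07]
    - [0,0,0.105]
    - [0,0,0.14]
    - [0,0,0.175]
  claw: [0,0,0,0,0]

```text
t: 0.93
eef_pos: [461.7, -363.8, 214.5]
tcp_rot: [-3.141, 0.0, 0.787]
ft_force: [1.0, -0.2, -0.5]
opening: 1.0
grip_force: 0.0
```

>>> arm_command:
  delta_pos:
    - [0.1,0.08,0]
    - [0.2,0.16,0]
    - [0.212,0.162,0]
    - [0.212,0.162,0]
    - [0.212,0.162,0]
  delta_rot:
    - [0,0,0]
    - [0,0,0]
    - [0,0,0]
    - [0,0,0]
    - [0,0,0]
  claw: [0,0,0,0,0]

```text
t: 1.35
eef_pos: [513.0, -324.9, 214.3]
tcp_rot: [-3.141, 0.0, 0.785]
ft_force: [-0.7, -0.7, -0.4]
opening: 1.001
grip_force: 0.0
```

```bash
python3 - <<'E'
from h import *
from cell import *
s=state();print(s["t"],s["eef_pos"],s["tcp_rot"],s["joints"].round(2))
ct=calibration("top");q=[(354.4,209),(340,222),(372.4,255.6),(386,242)]
P=np.array([plane(ct,p,34) for p in q]);d=(P[0]+P[1]-P[2]-P[3])/2
print(P.round(),P.mean(0),np.linalg.norm(d),np.arctan2(d[1],d[0]))
c=calibration("wrist");print(np.round(c["T"],4).tolist(),np.round(c["camera_matrix"],1).tolist());w=read_camera("wrist");cv2.imwrite("pics/w1.png",w[...,::-1])
E
```

```text
1.35 [ 513.03440824 -324.94405235  214.28550192] [-3.14092496e+00  3.38906066e-04  7.85120183e-01] [-0.67  0.47  1.6  -0.    1.07  0.11]
[[ 578. -306.   34.]
 [ 542. -265.   34.]
 [ 450. -350.   34.]
 [ 486. -389.   34.]] [ 513.90826925 -327.45767625   34.        ] 124.99717723095964 0.7407322366329397
[[0.7066, -0.6836, -0.1828, 564.12], [-0.7076, -0.683, -0.1809, -273.7643], [-0.0012, 0.2572, -0.9663, 384.8978], [0.0, 0.0, 0.0, 1.0]] [[366.5, 0.0, 284.4], [0.0, 366.5, 207.4], [0.0, 0.0, 1.0]]
```

View pics/w1.png

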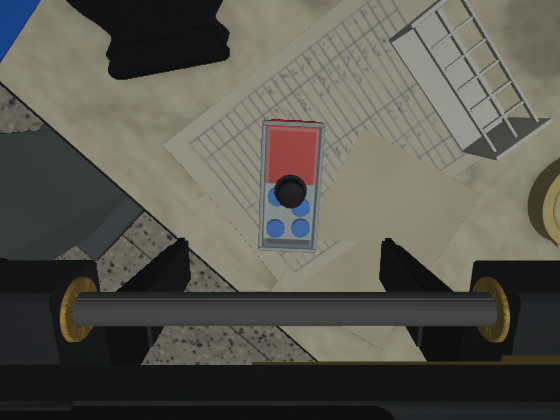

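The wrist view shows the rim corners at about (264,121), (325,124), (316,250) and (258,248), with the knob top at (290,190) and all four pellets in the lower, bare half.

```bash
python3 - <<'E'
from h import *
from cell import *
s=state();c=calibration("wrist")
w=cv2.imread("pics/w1.png")[...,::-1]
P=np.array([plane(c,p,34) for p in [(264,121),(325,124),(316,250),(258,248)]])
d=(P[0]+P[1]-P[2]-P[3])/2;e=(P[0]+P[3]-P[1]-P[2])/2
print(P.round(1).tolist(),P.mean(0),np.linalg.norm(d),np.arctan2(d[1],d[0]),np.linalg.norm(e),np.arctan2(e[1],e[0])-np.pi/2)
k=max(blobs(w,"black",(268,170,312,212)),key=lambda t:t[0]);print(k[:2],plane(c,k[1],48))
ct=calibration("top");print(tri(c,k[1],ct,(364.6,231.8)))
r=max(blobs(w,"red",(255,110,330,190)),key=lambda t:t[0]);cn=cv2.findContours(r[2].astype(np.uint8),0,1)[0][0]
q=np.array([plane(c,p,4) for p in cv2.boxPoints(cv2.minAreaRect(cn))]);print(q.round(1).tolist())
g=cv2.cvtColor(cv2.resize(w[105:265,235:350],None,fx=3.7,fy=3.7,interpolation=cv2.INTER_CUBIC),cv2.COLOR_RGB2BGR);cv2.imwrite("pics/w1c.png",g)
E
```

```text
[[543.0, -267.6, 34.0], [581.3, -309.8, 34.0], [488.2, -394.6, 34.0], [447.9, -351.1, 34.0]] [ 515.09969473 -330.76421906   34.        ] 126.18677192005885 0.7298357138642148 58.170145541344084 0.7415968336296861
(np.int32(839), array([290.1, 190.7])) [ 515.29306804 -329.59502136   48.        ]
(array([ 514.32354945, -330.46555191,   41.14546211]), np.float64(0.5043119802346738))
[[562.1, -296.3, 4.0], [573.5, -307.8, 4.0], [555.3, -326.8, 4.0], [543.6, -315.1, 4.0]]
```

View pics/w1c.png

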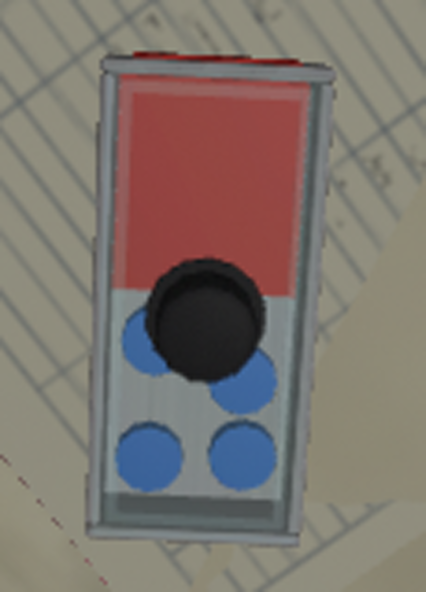

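The crop confirms the rim corners. The dish centre is about (514.5, -329) with a yaw of about 0.735, and the measured size of 126x58 is close to the nominal 130x60. Descending.

>>> arm_command:
  delta_pos:
    - [0.006,-0.016,-0.15]
    - [0.006,-0.016,-0.3]
    - [0.006,-0.016,-0.45]
    - [0.006,-0.016,-0.55]
    - [0.006,-0.016,-0.62]
  delta_rot:
    - [0,0,-0.032]
    - [0,0,-0.032]
    - [0,0,-0.032]
    - [0,0,-0.032]
    - [0,0,-0.032]
  claw: [0,0,0,0,0]

```text
t: 1.82
eef_pos: [512.9, -329.4, 56.9]
tcp_rot: [-3.139, 0.001, 0.732]
ft_force: [0.2, -0.1, -1.2]
opening: 0.997
grip_force: 0.0
```

>>> arm_command:
  delta_pos:
    - [0,0,-0.08]
    - [0,0,-0.15]
    - [0,0,-0.2]
    - [0,0,-0.218]
    - [0,0,-0.218]
  delta_rot:
    - [0,0,0]
    - [0,0,0]
    - [0,0,0]
    - [0,0,0]
    - [0,0,0]
  claw: [0,0,0,0,0]

```text
t: 2.23
eef_pos: [514.1, -329.3, 4.5]
tcp_rot: [-3.14, 0.0, 0.733]
ft_force: [-0.3, 0.4, 0.3]
opening: 1.004
grip_force: 0.0
```

>>> arm_command:
  delta_pos:
    - [0,0,0]
    - [0,0,0]
    - [0,0,0]
    - [0,0,0]
    - [0,0,0]
  delta_rot:
    - [0,0,0]
    - [0,0,0]
    - [0,0,0]
    - [0,0,0]
    - [0,0,0]
  claw: [0.15,0.2,0.25,0.3,0.34]

```text
t: 2.65
eef_pos: [515.1, -328.9, 5.7]
tcp_rot: [3.141, -0.0, 0.734]
ft_force: [0.0, 0.6, 0.1]
opening: 0.708
grip_force: 0.0
```

>>> arm_command:
  delta_pos:
    - [0,0,0]
    - [0,0,0]
    - [0,0,0]
    - [0,0,0]
    - [0,0,0]
  delta_rot:
    - [0,0,0]
    - [0,0,0]
    - [0,0,0]
    - [0,0,0]
    - [0,0,0]
  claw: [0.4,0.5,0.6,0.6,0.6]

```text
t: 3.07
eef_pos: [515.2, -329.0, 5.5]
tcp_rot: [3.141, -0.0, 0.734]
ft_force: [1.0, 0.3, 5.9]
opening: 0.628
grip_force: 30.0
```

>>> arm_command:
  delta_pos:
    - [0,0,0.02]
    - [0,0,0.06]
    - [0,0,0.12]
    - [0,0,0.18]
    - [0,0,0.24]
  delta_rot:
    - [0,0,0]
    - [0,0,0]
    - [0,0,0]
    - [0,0,0]
    - [0,0,0]
  claw: [0.6,0.6,0.6,0.6,0.6]

```text
t: 3.48
eef_pos: [514.6, -328.6, 66.1]
tcp_rot: [-3.141, 0.0, 0.734]
ft_force: [0.0, -0.1, -2.7]
opening: 0.63
grip_force: 30.0
```

>>> arm_command:
  delta_pos:
    - [0,0,0.06]
    - [0,0,0.12]
    - [0,0,0.18]
    - [0,0,0.22]
    - [0,0,0.24]
  delta_rot:
    - [0,0,0]
    - [0,0,0]
    - [0,0,0]
    - [0,0,0]
    - [0,0,0]
  claw: [0.6,0.6,0.6,0.6,0.6]

```text
t: 3.9
eef_pos: [515.1, -329.0, 126.8]
tcp_rot: [3.14, -0.0, 0.734]
ft_force: [0.5, 0.2, -2.0]
opening: 0.632
grip_force: 30.0
```

>>> arm_command:
  delta_pos:
    - [0,0,0]
    - [0,0,0]
    - [0,0,0]
    - [0,0,0]
    - [0,0,0]
  delta_rot:
    - [-0.015,0.0166,0]
    - [-0.038,0.042,0]
    - [-0.062,0.0687,0]
    - [-0.086,0.095,0]
    - [-0.11,0.122,0]
  claw: [0.6,0.6,0.6,0.6,0.6]

```text
t: 4.32
eef_pos: [514.7, -328.8, 125.0]
tcp_rot: [-3.141, 0.261, 0.734]
ft_force: [0.1, -0.6, -3.3]
opening: 0.629
grip_force: 30.0
```

>>> arm_command:
  delta_pos:
    - [0,0,0]
    - [0,0,0]
    - [0,0,0]
    - [0,0,0]
    - [0,0,0]
  delta_rot:
    - [-0.024,0.0266,0]
    - [-0.05,0.0554,0]
    - [-0.076,0.0842,0]
    - [-0.1,0.111,0]
    - [-0.12,0.133,0]
  claw: [0.6,0.6,0.6,0.6,0.6]

```text
t: 4.73
eef_pos: [515.0, -328.5, 124.7]
tcp_rot: [-3.141, 0.542, 0.735]
ft_force: [-0.1, 0.1, -3.0]
opening: 0.631
grip_force: 30.0
```

>>> arm_command:
  delta_pos:
    - [0,0,0]
    - [0,0,0]
    - [0,0,0]
    - [0,0,0]
    - [0,0,0]
  delta_rot:
    - [0,0,0]
    - [0,0,0]
    - [0,0,0]
    - [0,0,0]
    - [0,0,0]
  claw: [0.6,0.6,0.6,0.6,0.6]

```text
t: 5.15
eef_pos: [514.7, -329.2, 125.4]
tcp_rot: [3.141, 0.539, 0.733]
ft_force: [0.2, 0.1, -3.1]
opening: 0.626
grip_force: 30.0
```

>>> arm_command:
  delta_pos:
    - [0,0,0]
    - [0,0,0]
    - [0,0,0]
    - [0,0,0]
    - [0,0,0]
  delta_rot:
    - [0,0,0]
    - [0,0,0]
    - [0,0,0]
    - [0,0,0]
    - [0,0,0]
  claw: [0.6,0.6,0.6,0.6,0.6]

```text
t: 5.57
eef_pos: [514.9, -328.9, 125.2]
tcp_rot: [-3.141, 0.539, 0.734]
ft_force: [0.4, 0.4, -2.2]
opening: 0.629
grip_force: 30.0
```

```bash
python3 - <<'E'
from h import *
from cell import *
w=read_camera("wrist");s=read_camera("scene")
cv2.imwrite("pics/t1.png",np.hstack([cv2.resize(w[100:340,160:410],(400,384)),cv2.resize(s[110:230,290:415],(400,384))])[...,::-1])
E
```

```text
(no output)
```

View pics/t1.png

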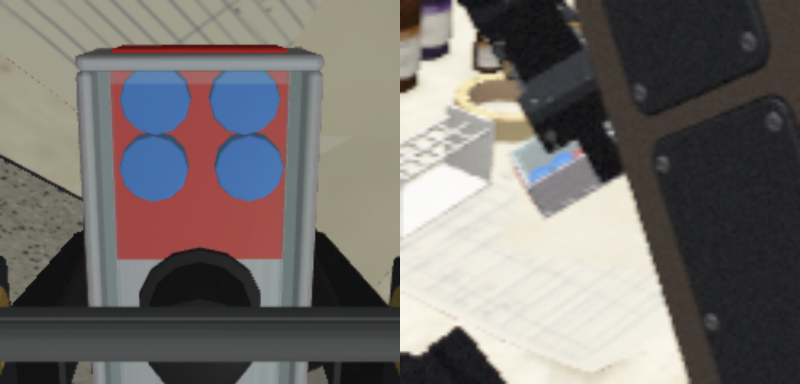

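All four pellets are against the red end (crop y 70–200) and the lid is seated. I'll level the dish and set it down.

>>> arm_command:
  delta_pos:
    - [0,0,0]
    - [0,0,0]
    - [0,0,0]
    - [0,0,0]
    - [0,0,0]
  delta_rot:
    - [0.015,-0.0166,0]
    - [0.038,-0.042,0]
    - [0.062,-0.0687,0]
    - [0.086,-0.095,0]
    - [0.11,-0.122,0]
  claw: [0.6,0.6,0.6,0.6,0.6]

```text
t: 6.08
eef_pos: [515.1, -328.8, 125.3]
tcp_rot: [3.141, 0.279, 0.734]
ft_force: [0.4, 0.5, -3.6]
opening: 0.632
grip_force: 30.0
```

>>> arm_command:
  delta_pos:
    - [0,0,0]
    - [0,0,0]
    - [0,0,0]
    - [0,0,0]
    - [0,0,0]
  delta_rot:
    - [0.024,-0.0266,0]
    - [0.05,-0.0554,0]
    - [0.076,-0.0842,0]
    - [0.1,-0.111,0]
    - [0.12,-0.133,0]
  claw: [0.6,0.6,0.6,0.6,0.6]

```text
t: 6.5
eef_pos: [514.8, -329.1, 125.5]
tcp_rot: [3.141, -0.002, 0.734]
ft_force: [0.9, -0.8, -2.6]
opening: 0.63
grip_force: 30.0
```

>>> arm_command:
  delta_pos:
    - [0,0,-0.03]
    - [0,0,-0.08]
    - [0,0,-0.14]
    - [0,0,-0.2]
    - [0,0,-0.26]
  delta_rot:
    - [0,0,0]
    - [0,0,0]
    - [0,0,0]
    - [0,0,0]
    - [0,0,0]
  claw: [0.6,0.6,0.6,0.6,0.6]

```text
t: 6.92
eef_pos: [514.8, -328.6, 59.0]
tcp_rot: [-3.141, 0.002, 0.735]
ft_force: [0.8, -0.7, -3.3]
opening: 0.63
grip_force: 30.0
```

>>> arm_command:
  delta_pos:
    - [0,0,-0.06]
    - [0,0,-0.11]
    - [0,0,-0.15]
    - [0,0,-0.18]
    - [0,0,-0.195]
  delta_rot:
    - [0,0,0]
    - [0,0,0]
    - [0,0,0]
    - [0,0,0]
    - [0,0,0]
  claw: [0.6,0.6,0.6,0.6,0.6]

```text
t: 7.33
eef_pos: [514.8, -328.6, 10.3]
tcp_rot: [-3.141, 0.001, 0.735]
ft_force: [-0.3, 0.3, -2.9]
opening: 0.628
grip_force: 30.0
```

>>> arm_command:
  delta_pos:
    - [0,0,-0.006]
    - [0,0,-0.012]
    - [0,0,-0.018]
    - [0,0,-0.022]
    - [0,0,-0.024]
  delta_rot:
    - [0,0,0]
    - [0,0,0]
    - [0,0,0]
    - [0,0,0]
    - [0,0,0]
  claw: [0.6,0.6,0.6,0.6,0.6]

```text
t: 7.75
eef_pos: [515.0, -329.0, 5.7]
tcp_rot: [3.141, -0.0, 0.734]
ft_force: [-0.1, -0.3, -3.0]
opening: 0.625
grip_force: 30.0
```

>>> arm_command:
  delta_pos:
    - [0,0,-0.001]
    - [0,0,-0.002]
    - [0,0,-0.003]
    - [0,0,-0.003]
    - [0,0,-0.003]
  delta_rot:
    - [0,0,0]
    - [0,0,0]
    - [0,0,0]
    - [0,0,0]
    - [0,0,0]
  claw: [0.6,0.6,0.6,0.6,0.6]

```text
t: 8.17
eef_pos: [515.0, -329.0, 5.5]
tcp_rot: [3.141, -0.0, 0.734]
ft_force: [-3.4, 0.9, 6.1]
opening: 0.632
grip_force: 30.0
```

>>> arm_command:
  delta_pos:
    - [0,0,0]
    - [0,0,0]
    - [0,0,0]
    - [0,0,0]
    - [0,0,0]
  delta_rot:
    - [0,0,0]
    - [0,0,0]
    - [0,0,0]
    - [0,0,0]
    - [0,0,0]
  claw: [0.36,0.32,0.2,0.1,0]

```text
t: 8.58
eef_pos: [515.0, -328.9, 4.6]
tcp_rot: [3.141, -0.0, 0.734]
ft_force: [-0.7, 0.1, 0.4]
opening: 0.834
grip_force: 0.0
```

>>> arm_command:
  delta_pos:
    - [0,0,0]
    - [0,0,0.04]
    - [0,0,0.1]
    - [0,0,0.2]
    - [0,0,0.32]
  delta_rot:
    - [0,0,0]
    - [0,0,0]
    - [0,0,0]
    - [0,0,0]
    - [0,0,0]
  claw: [0,0,0,0,0]

```text
t: 9.0
eef_pos: [514.3, -328.4, 85.0]
tcp_rot: [-3.139, 0.0, 0.734]
ft_force: [0.4, -0.7, -1.0]
opening: 0.999
grip_force: 0.0
```

>>> arm_command:
  delta_pos:
    - [0,0,0.12]
    - [0,0,0.24]
    - [0,0,0.36]
    - [0,0,0.4]
    - [0,0,0.4]
  delta_rot:
    - [0,0,0]
    - [0,0,0]
    - [0,0,0]
    - [0,0,0]
    - [0,0,0]
  claw: [0,0,0,0,0]

```text
t: 9.42
eef_pos: [515.7, -329.4, 187.9]
tcp_rot: [3.136, -0.001, 0.734]
ft_force: [1.5, 0.4, -0.1]
opening: 0.999
grip_force: 0.0
```

```bash
python3 - <<'E'
from h import *
from cell import *
s=state();print(s["t"],s["eef_pos"],s["opening"]);c=calibration("wrist")
w=read_camera("wrist");cs=calibration("scene");S=read_camera("scene")
k=max(blobs(w,"black",(260,140,325,230)),key=lambda t:t[0]);print(k[:2],plane(c,k[1],48))
q=max(blobs(S,"black",(330,172,370,200),3),key=lambda t:t[0],default=None)
if q: print(q[:2],tri(c,k[1],cs,q[1]))
cv2.imwrite("pics/t2.png",np.hstack([cv2.resize(w[90:290,190:390],(400,400)),cv2.resize(S[130:230,290:390],(400,400))])[...,::-1])
E
```

```text
9.4167 [ 515.66332041 -329.37231327  187.94958247] 0.9993804644820155
(np.int32(999), array([282.6, 194.9])) [ 515.60171143 -327.74704488   48.        ]
(np.int32(100), array([349.9, 185. ])) (array([ 514.99075141, -328.25062437,   45.30428677]), np.float64(0.34691782182308245))
```

View pics/t2.png

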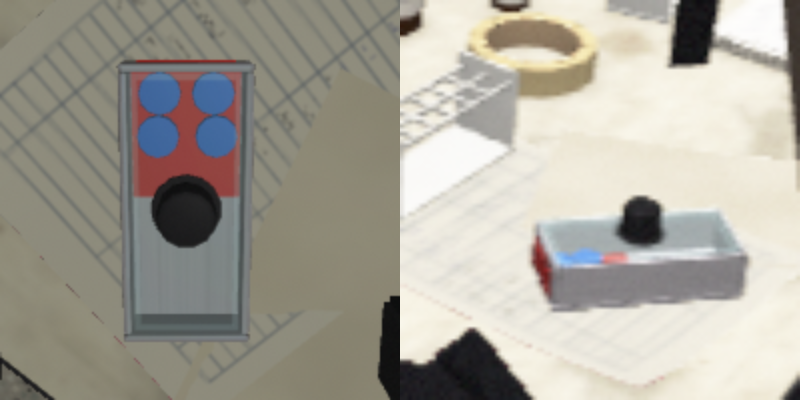

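The dish stands level with all pellets on the red half and the lid seated. The knob is about (515.5, -328), height about 46 mm against a nominal 48, and the gripper is already over it. I'll descend to tip z≈40, above the plate top at 37.

>>> arm_command:
  delta_pos:
    - [0.002,0.002,-0.12]
    - [0.002,0.002,-0.24]
    - [0.002,0.002,-0.36]
    - [0.002,0.002,-0.46]
    - [0.002,0.002,-0.53]
  delta_rot:
    - [0,0,0]
    - [0,0,0]
    - [0,0,0]
    - [0,0,0]
    - [0,0,0]
  claw: [0,0,0,0,0]

```text
t: 9.93
eef_pos: [513.7, -327.1, 47.7]
tcp_rot: [-3.136, 0.001, 0.734]
ft_force: [0.7, 0.2, -0.4]
opening: 0.998
grip_force: 0.0
```

>>> arm_command:
  delta_pos:
    - [0,0,-0.02]
    - [0,0,-0.035]
    - [0,0,-0.047]
    - [0,0,-0.047]
    - [0,0,-0.047]
  delta_rot:
    - [0,0,0]
    - [0,0,0]
    - [0,0,0]
    - [0,0,0]
    - [0,0,0]
  claw: [0.2,0.3,0.4,0.5,0.55]

```text
t: 10.35
eef_pos: [515.7, -328.6, 41.1]
tcp_rot: [3.14, -0.0, 0.734]
ft_force: [0.2, -0.5, 0.9]
opening: 0.703
grip_force: 0.0
```

>>> arm_command:
  delta_pos:
    - [0,0,0]
    - [0,0,0]
    - [0,0,0]
    - [0,0,0]
    - [0,0,0]
  delta_rot:
    - [0,0,0]
    - [0,0,0]
    - [0,0,0]
    - [0,0,0]
    - [0,0,0]
  claw: [0.6,0.65,0.7,0.75,0.8]

```text
t: 10.77
eef_pos: [515.5, -328.4, 40.6]
tcp_rot: [3.141, -0.0, 0.734]
ft_force: [-0.5, 0.2, -0.6]
opening: 0.358
grip_force: 0.0
```

>>> arm_command:
  delta_pos:
    - [0,0,0]
    - [0,0,0]
    - [0,0,0]
    - [0,0,0]
    - [0,0,0]
  delta_rot:
    - [0,0,0]
    - [0,0,0]
    - [0,0,0]
    - [0,0,0]
    - [0,0,0]
  claw: [0.9,0.9,0.9,0.9,0.9]

```text
t: 11.18
eef_pos: [515.5, -328.4, 40.5]
tcp_rot: [3.141, 0.0, 0.734]
ft_force: [0.2, -0.2, 2.0]
opening: 0.261
grip_force: 30.0
```

The opening of 25 mm fits the 26 mm knob. Lifting slowly.

>>> arm_command:
  delta_pos:
    - [0,0,0.01]
    - [0,0,0.03]
    - [0,0,0.06]
    - [0,0,0.11]
    - [0,0,0.17]
  delta_rot:
    - [0,0,0]
    - [0,0,0]
    - [0,0,0]
    - [0,0,0]
    - [0,0,0]
  claw: [0.9,0.9,0.9,0.9,0.9]

```text
t: 11.6
eef_pos: [515.3, -328.2, 83.8]
tcp_rot: [-3.141, 0.0, 0.734]
ft_force: [0.8, -0.6, 0.5]
opening: 0.267
grip_force: 30.0
```

>>> arm_command:
  delta_pos:
    - [0,0,0.07]
    - [0,0,0.14]
    - [0,0,0.2]
    - [0,0,0.24]
    - [0,0,0.25]
  delta_rot:
    - [0,0,0]
    - [0,0,0]
    - [0,0,0]
    - [0,0,0]
    - [0,0,0]
  claw: [0.9,0.9,0.9,0.9,0.9]

```text
t: 12.02
eef_pos: [516.0, -328.8, 148.0]
tcp_rot: [3.138, -0.001, 0.734]
ft_force: [-0.0, -0.0, -0.7]
opening: 0.269
grip_force: 30.0
```

```bash
python3 - <<'E'
from h import *
from cell import *
T=read_camera("top");w=read_camera("wrist");ct=calibration("top")
cv2.imwrite("pics/t3.png",np.hstack([cv2.resize(w,(440,330)),cv2.resize(T[190:270,320:407],(359,330))])[...,::-1])
S=read_camera("scene");cs=calibration("scene")
m=[max(blobs(i,"blue",r),key=lambda t:t[0]) for i,r in((S,(265,255,345,330)),(T,(195,240,270,285)))]
for b,c in zip(m,(cs,ct)):
    cn=cv2.findContours(b[2].astype(np.uint8),0,1)[0][0]; ap=cv2.approxPolyDP(cn,6,True)[:,0]
    P=np.array([plane(c,p,2) for p in ap]);print(P.round(1).tolist(),P.mean(0),b[1],plane(c,b[1],2))
E
```

```text
[[465.9, -36.8, 2.0], [461.4, 110.9, 2.0], [391.4, 106.4, 2.0], [397.8, -37.5, 2.0]] [429.10089141  35.76578142   2.        ] [305.7 295.1] [428.79359732  40.2976378    2.        ]
[[467.2, -35.0, 2.0], [461.1, 104.6, 2.0], [394.8, 101.8, 2.0], [400.8, -37.1, 2.0]] [430.97217937  33.56931      2.        ] [233.1 264.1] [431.9640378   31.90387979   2.        ]
```

View pics/t3.png

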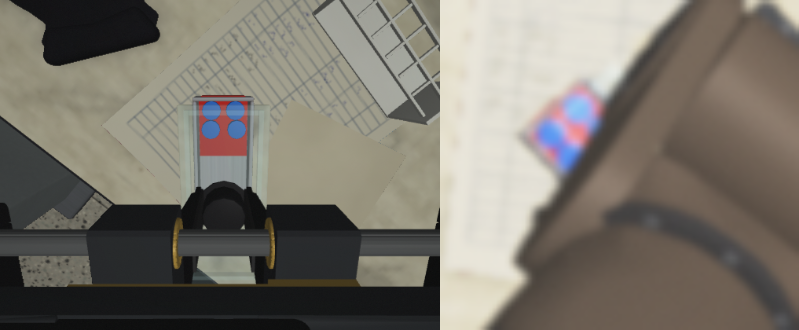

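The lid is held level and the dish stays put with its pellets on red. The mat centre is about (430.5, 34.5) with a yaw of about 2°. Carrying the lid over.

>>> arm_command:
  delta_pos:
    - [-0.015,0.06,0]
    - [-0.037,0.16,0]
    - [-0.062,0.268,0]
    - [-0.088,0.376,0]
    - [-0.113,0.484,0]
  delta_rot:
    - [0,0,0.026]
    - [0,0,0.066]
    - [0,0,0.106]
    - [0,0,0.146]
    - [0,0,0.186]
  claw: [0.9,0.9,0.9,0.9,0.9]

```text
t: 12.58
eef_pos: [486.2, -206.1, 144.4]
tcp_rot: [-3.14, 0.0, 1.029]
ft_force: [0.5, 0.2, -0.7]
opening: 0.269
grip_force: 30.0
```

>>> arm_command:
  delta_pos:
    - [-0.023,0.097,0]
    - [-0.045,0.194,0]
    - [-0.068,0.29,0]
    - [-0.09,0.387,0]
    - [-0.113,0.484,0]
  delta_rot:
    - [0,0,0.037]
    - [0,0,0.074]
    - [0,0,0.112]
    - [0,0,0.149]
    - [0,0,0.186]
  claw: [0.9,0.9,0.9,0.9,0.9]

```text
t: 13.0
eef_pos: [458.1, -85.2, 144.6]
tcp_rot: [-3.14, -0.0, 1.321]
ft_force: [0.4, -0.0, -0.4]
opening: 0.269
grip_force: 30.0
```

>>> arm_command:
  delta_pos:
    - [-0.025,0.11,0]
    - [-0.05,0.22,0]
    - [-0.075,0.32,0]
    - [-0.098,0.42,0]
    - [-0.114,0.484,0]
  delta_rot:
    - [0,0,0.04]
    - [0,0,0.08]
    - [0,0,0.12]
    - [0,0,0.16]
    - [0,0,0.186]
  claw: [0.9,0.9,0.9,0.9,0.9]

```text
t: 13.42
eef_pos: [429.2, 36.4, 144.7]
tcp_rot: [-3.14, -0.0, 1.615]
ft_force: [0.4, 0.5, -0.1]
opening: 0.263
grip_force: 30.0
```

>>> arm_command:
  delta_pos:
    - [0,0,-0.04]
    - [0,0,-0.1]
    - [0,0,-0.16]
    - [0,0,-0.22]
    - [0,0,-0.26]
  delta_rot:
    - [0,0,0]
    - [0,0,0]
    - [0,0,0]
    - [0,0,0]
    - [0,0,0]
  claw: [0.9,0.9,0.9,0.9,0.9]

```text
t: 13.83
eef_pos: [429.6, 34.7, 78.7]
tcp_rot: [-3.139, -0.0, 1.611]
ft_force: [0.0, 0.4, -0.1]
opening: 0.265
grip_force: 30.0
```

```bash
python3 - <<'E'
from h import *
from cell import *
s=state();print(s["t"],s["eef_pos"],s["tcp_rot"],s["joints"].round(2))
c=calibration("wrist");w=read_camera("wrist");S=read_camera("scene")
np.savez("pics/w.npz",T=c["T"],K=c["camera_matrix"])
cv2.imwrite("pics/w4.png",w[...,::-1])
cv2.imwrite("pics/t4.png",np.hstack([cv2.resize(w,(440,330)),cv2.resize(S[240:340,250:359],(359,330))])[...,::-1])
E
```

```text
13.8333 [429.63930196  34.74454895  78.6935687 ] [-3.13936049e+00 -2.38589528e-04  1.61093547e+00] [-0.07  0.45  2.16 -0.    0.54 -0.11]
```

View pics/t4.png

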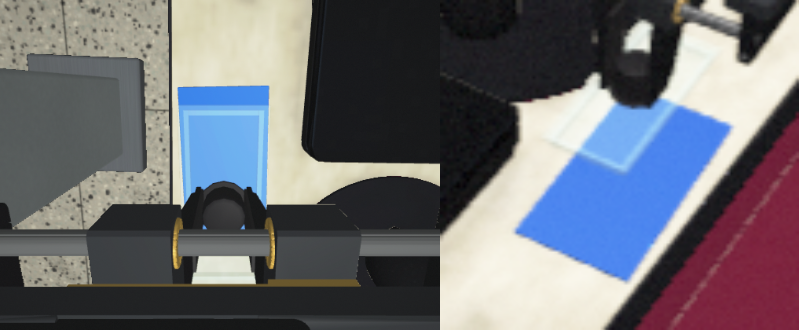

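The lid (clear plate, far corners about (181,107) and (269,107) in the left panel) hangs over the mat (corners (178,87) and (268,86)). I'll check the alignment with rays.

```bash
python3 - <<'E'
from h import *
d=np.load("pics/w.npz");c={"T":d["T"],"camera_matrix":d["K"]}
f=560/440
w=cv2.imread("pics/w4.png")[...,::-1]
b=max(blobs(w,"blue",(210,95,355,270)),key=lambda t:t[0]);m=b[2]
for r in(116,120,125): 
    x=np.flatnonzero(m[r]);print(r,plane(c,(x[0]-.5,r),2).round(1),plane(c,(x[-1]+.5,r),2).round(1))
ys=[np.flatnonzero(m[:,x])[0] for x in (240,280,330)];print([plane(c,(x,y-.5),2).round(1).tolist() for x,y in zip((240,280,330),ys)])
print("lid",[plane(c,(x*f,y*f),75).round(1).tolist() for x,y in((181,107),(269,107))])
E
```

```text
Traceback (most recent call last):
IndexError: index 0 is out of bounds for axis 0 with size 0
```

```bash
python3 - <<'E'
from h import *
d=np.load("pics/w.npz");c={"T":d["T"],"camera_matrix":d["K"]}
f=560/440
w=cv2.imread("pics/w4.png")[...,::-1].astype(int)
print(w[120,280])
m=(w[...,2]-w[...,0]>80); m[:,:205]=0;m[:,360:]=0
for r in(116,121,126): 
    x=np.flatnonzero(m[r]);print(r,plane(c,(x[0]-.5,r),2).round(1),plane(c,(x[-1]+.5,r),2).round(1))
print([plane(c,(x,np.flatnonzero(m[90:,x])[0]+89.5),2).round(1).tolist() for x in (240,280,330)])
print("lid",[plane(c,(x*f,y*f),75).round(1).tolist() for x,y in((181,107),(269,107))])
E
```

```text
[ 65 137 236]
116 [388.7 101.9   2. ] [463.9 104.9   2. ]
121 [388.6  98.7   2. ] [464.2 101.7   2. ]
126 [388.6  95.5   2. ] [464.4  98.5   2. ]
[[397.5, 105.7, 2.0], [423.5, 107.4, 2.0], [456.0, 109.3, 2.0]]
lid [[401.8, 94.3, 75.0], [454.2, 96.4, 75.0]]
```

The mat centre (429.3, 33) and lid centre (430.5, 32.5) agree within about 2 mm, and the yaw matches. Lowering.

>>> arm_command:
  delta_pos:
    - [-0.003,0,-0.06]
    - [-0.003,0,-0.12]
    - [-0.003,0,-0.18]
    - [-0.003,0,-0.225]
    - [-0.003,0,-0.25]
  delta_rot:
    - [0,0,0]
    - [0,0,0]
    - [0,0,0]
    - [0,0,0]
    - [0,0,0]
  claw: [0.9,0.9,0.9,0.9,0.9]

```text
t: 14.35
eef_pos: [429.4, 34.6, 17.1]
tcp_rot: [-3.14, -0.0, 1.611]
ft_force: [-0.6, -0.1, -0.4]
opening: 0.267
grip_force: 30.0
```

>>> arm_command:
  delta_pos:
    - [0,0,-0.004]
    - [0,0,-0.008]
    - [0,0,-0.011]
    - [0,0,-0.014]
    - [0,0,-0.016]
  delta_rot:
    - [0,0,0]
    - [0,0,0]
    - [0,0,0]
    - [0,0,0]
    - [0,0,0]
  claw: [0.9,0.9,0.9,0.9,0.9]

```text
t: 14.77
eef_pos: [429.9, 34.6, 14.4]
tcp_rot: [3.141, 0.0, 1.611]
ft_force: [0.0, -1.1, -0.6]
opening: 0.262
grip_force: 30.0
```

>>> arm_command:
  delta_pos:
    - [0,0,-0.001]
    - [0,0,-0.002]
    - [0,0,-0.003]
    - [0,0,-0.004]
    - [0,0,-0.004]
  delta_rot:
    - [0,0,0]
    - [0,0,0]
    - [0,0,0]
    - [0,0,0]
    - [0,0,0]
  claw: [0.9,0.9,0.9,0.9,0.9]

```text
t: 15.18
eef_pos: [429.8, 34.6, 13.4]
tcp_rot: [3.141, 0.0, 1.611]
ft_force: [-1.4, 0.2, 8.4]
opening: 0.264
grip_force: 30.0
```

Contact at the expected height. Releasing and rising.

>>> arm_command:
  delta_pos:
    - [0,0,0]
    - [0,0,0]
    - [0,0,0]
    - [0,0,0]
    - [0,0,0]
  delta_rot:
    - [0,0,0]
    - [0,0,0]
    - [0,0,0]
    - [0,0,0]
    - [0,0,0]
  claw: [0.71,0.67,0.6,0.55,0.5]

```text
t: 15.6
eef_pos: [429.7, 34.6, 12.9]
tcp_rot: [-3.142, -0.0, 1.611]
ft_force: [-0.3, -0.4, -0.1]
opening: 0.464
grip_force: 0.0
```

>>> arm_command:
  delta_pos:
    - [0,0,0.02]
    - [0,0,0.08]
    - [0,0,0.18]
    - [0,0,0.3]
    - [0,0,0.42]
  delta_rot:
    - [0,0,0]
    - [0,0,0]
    - [0,0,0]
    - [0,0,0]
    - [0,0,0]
  claw: [0.5,0.5,0.5,0.5,0.5]

```text
t: 16.02
eef_pos: [429.2, 34.7, 119.2]
tcp_rot: [-3.14, -0.0, 1.611]
ft_force: [0.5, 0.2, -0.3]
opening: 0.497
grip_force: 0.0
```

>>> arm_command:
  delta_pos:
    - [0,0,0.12]
    - [0,0,0.24]
    - [0,0,0.32]
    - [0,0,0.32]
    - [0,0,0.32]
  delta_rot:
    - [0,0,0]
    - [0,0,0]
    - [0,0,0]
    - [0,0,0]
    - [0,0,0]
  claw: [0.5,0.5,0.5,0.5,0.5]

```text
t: 16.43
eef_pos: [429.8, 34.6, 198.8]
tcp_rot: [3.139, 0.0, 1.611]
ft_force: [-0.3, -0.0, -0.9]
opening: 0.495
grip_force: 0.0
```

```bash
python3 - <<'E'
from cell import *
import cv2,numpy as np
w=read_camera("wrist");S=read_camera("scene");s=state();print(s["t"],s["eef_pos"])
cv2.imwrite("pics/t5.png",np.hstack([cv2.resize(w,(440,330)),cv2.resize(S[160:340,250:446],(359,330))])[...,::-1])
E
```

```text
16.5333 [429.13749521  34.66488108 197.19552145]
```

View pics/t5.png

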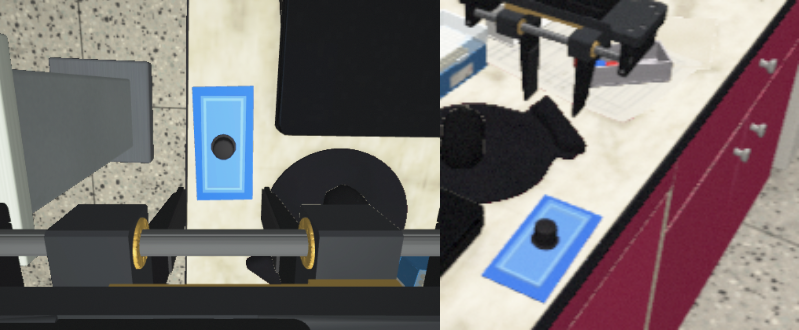

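The lid lies knob up and centred on the mat (about (223,143) in the wrist panel). The open dish stands where I left it, and the gripper is clear. Handing in.

```bash
python3 -c "
from cell import *
print(job_done())"
```

```text
the job is handed in; nothing more can be done
None
```

The job is handed in at about 16.5 s: the dish stands open and level with all four pellets on its red half, and the lid lies knob up on the blue mat; the hand-in call returned no verdict.

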